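Change a kitting rail over from the blue feeder to the yellow feeder

TASK

The blue parts feeder has done its share: change over to the yellow one. Turn the red switch from blue to centre off and leave it there a good two seconds so the feeder stops, then slide the orange kit box along its rail, without lifting it off, until it is centred under the yellow feeder's spout, and only then turn the switch fully over to yellow. Keep the clamps in the box and leave everything else on the bench where it is.

Things in the scene. Friction and masses are not known exactly. Their poses are not given: they have to be found in the camera images.
- switch (a joint): Turn of the red changeover switch, rad, counter-clockwise from above positive. +1.05: blue on (end stop, the start); 0: centre off; -1.05: yellow on (end stop). A spring clicks it into these three: about 0.2 N m to leave an end, humps at +-0.5; let go within 0.35 of centre it settles within 0.12 of 0, let go beyond +-0.7 it runs to that end.
- switch_grip (a point): Middle of the red bar handle, on its turning axis, 114 mm above the bench. Bar 80 mm long, 14 mm wide, 34 mm high (17 mm above and below this point; 27 mm clear of the panel; under its middle a round red boss 44 mm across reaches up to 87 mm above the bench), white pointer stripe at one end. x axis: along the bar to the pointer end, turning with the switch; z up.
- console: Grey switch enclosure fixed to the bench left or right of the rail, 130 x 130 mm, panel 70 mm above the bench. Origin: centre of its underside, on the switch's axis; z up; x axis: from the switch's axis to the white centre-off mark. Blue mark 60 degrees counter-clockwise of it seen from above, yellow mark 60 degrees clockwise.
- rail: Fixed slide rail on the bench: aluminium bed 420 mm long along its y axis, 152 mm wide, 8 mm thick, with 10 mm wide guide fences 22 mm high along both long sides (124 mm between them) and rubber end stops 202 mm either side of the middle. Origin: centre of its underside; y along the rail, x across it towards the feeders. The box slides in it easily (2 to 4 N).
- tray_center (a point): Centre of the mouth (rim height) of the orange kit box, which rides loose in the rail. Box: 160 mm along its y (along the rail), 120 mm along its x, 65 mm high, walls 4 mm; the rim is 73 mm above the bench when it sits on the rail. It starts under the blue feeder's spout with three clamps in it; with them it weighs 0.6 to 1 kg.
- tray_knob (a point): Middle of the box's black upright pull knob, to grip from above: 24 mm diameter, 50 mm high (24 mm above this point, 26 mm below it down to its steel bracket), 60 mm above the bench. It stands on the side of the box away from the feeders, 90 mm from the box's centre in the box's -x direction.
- blue_feeder_spout (a point): Underside of the lip of the blue feeder's steel spout (86 mm wide trough), 114 mm above the bench, over the rail; x axis points back along the trough to the blue hopper, y along the rail. The feeder is fixed. Which feeder is left and which right changes.
- yellow_feeder_spout (a point): The same point of the yellow feeder (yellow hopper), 220 mm along the rail from the blue one. The box is under it when tray_center has the same y as this point in this point's frame (measured along the rail); the lip then stands over the box 10 mm behind its centre.
- clamp0_mid (a point): Centre of an aluminium gauge-stand clamp, 60 x 28 x 24 mm, about 90 g, loose in the kit box.
- clamp1_mid (a point): The second such clamp in the box.
- clamp2_mid (a point): The third such clamp in the box.
- gauge_stand: Bystander: dial-gauge stand, base 110 x 85 mm, chrome column to 197 mm high, about 1.8 kg, on the other side of the rail from the switch. Origin: centre of the underside.
- caliper: Bystander: digital caliper lying flat, 150 x 55 mm, 10 mm thick. Origin: underside, mid-length.
- tape_roll: Bystander: yellow tape roll lying flat, 84 mm across, 19 mm high. Origin: centre of the underside.
- mug: Bystander: white mug, 82 mm across, 95 mm high. Origin: centre of the underside.
- oil_bottle: Bystander: clear bottle with red cap, 54 mm across, 130 mm high. Origin: centre of the underside.
- spare_clamp: Bystander: a clamp like those in the box, lying on the bench between the two feeders. Origin: centre of the underside.
- block_case: Bystander: wooden gauge-block case, 85 x 120 x 28 mm. Origin: centre of the underside.
There are look-alikes about, which are no part of the job. Leave any purple look-alike of the part that bears clamp2_mid alone.

How it is judged:
On the way, in this order (a step that is already met when the one before it is completed fails the run):
1. the switch stands at centre off (within 0.17 rad) for 1.5 s with the box still under the blue spout (within 30 mm) (value of joint switch between -0.17 and 0.17 rad and y of tray_center in the frame of blue_feeder_spout between -0.03 and 0.03 m), for 1.5 s.
2. the box stands on its rail for 0.5 s, centred under the yellow spout (within 16 mm), the switch still off (y of tray_center in the frame of yellow_feeder_spout between -0.016 and 0.016 m and height (world z) of tray_center below 0.078 m and angle between tray_center's own z axis and vertical below 0.05 rad and value of joint switch between -0.25 and 0.25 rad), for 0.5 s.
3. the switch is fully over at yellow (value of joint switch below -0.95 rad and y of tray_center in the frame of yellow_feeder_spout between -0.016 and 0.016 m and height (world z) of tray_center below 0.078 m and angle between tray_center's own z axis and vertical below 0.05 rad), for 0.2 s.
At the end, for the whole second after the job is handed in: The switch is within 0.1 rad of its yellow end stop; the box sits flat on its rail, centred along the rail within 16 mm of the yellow spout, with all three clamps in it (all of step 3 and x of clamp0_mid in the frame of tray_center between -0.06 and 0.06 m and y of clamp0_mid in the frame of tray_center between -0.08 and 0.08 m and z of each of clamp0_mid, clamp1_mid, clamp2_mid in the frame of tray_center below 0 m and x of clamp1_mid in the frame of tray_center between -0.06 and 0.06 m and y of clamp1_mid in the frame of tray_center between -0.08 and 0.08 m and x of clamp2_mid in the frame of tray_center between -0.06 and 0.06 m and y of clamp2_mid in the frame of tray_center between -0.08 and 0.08 m); the robot touches nothing.
It fails at once if the box is moved more than 30 mm from the blue spout while the switch is still on blue (value of joint switch above 0.45 rad and (y of tray_center in the frame of blue_feeder_spout above 0.03 m or y of tray_center in the frame of blue_feeder_spout below -0.03 m)).
It fails at once if the switch is turned towards yellow before the box is under the yellow spout (within 30 mm) (value of joint switch below -0.45 rad and (y of tray_center in the frame of yellow_feeder_spout above 0.03 m or y of tray_center in the frame of yellow_feeder_spout below -0.03 m)).
It fails at once if the box is lifted off its rail (more than 12 mm) (height (world z) of tray_center above 0.085 m).
It fails at once if a clamp leaves the box (distance between any of clamp0_mid, clamp1_mid, clamp2_mid and tray_center above 0.13 m).
It fails at once if a bystander (gauge stand, caliper, tape roll, mug, bottle, spare clamp, wooden case) is moved more than 25 mm or tipped over (distance of any of gauge_stand, caliper, tape_roll, mug, oil_bottle, spare_clamp, block_case from where it was at the start of the episode above 0.025 m or angle between any of gauge_stand, caliper, tape_roll, mug, oil_bottle, spare_clamp, block_case's own z axis and vertical above 0.3 rad).
It also fails if it takes over 70 s, if anything falls off the work surface, if the arm or the gripper's body presses on something with over 40 N, if the wrist force passes 120 N, or if a joint passes its speed limit or range.

ROBOT

A 6-joint arm with a two-finger parallel gripper is mounted at the origin on the work surface. World frame = base frame: x ahead of the robot, y to its left, z up, the work surface at z = 0. Lengths are in m, angles in rad, forces in N, time in s.
With the tool pointing down it reaches from about 0.325 to 0.775 m from the base axis. Payload 5.5 kg.
Tool frame: the origin (TCP) lies between the finger pads; the fingertips stand 8 mm ahead of it and the grasp point (between the pads) lies 11 mm behind it (tcp_to_tips is the distance from the TCP to the fingertips, in m); z points along the fingers, y is the line along which they close (so a half turn about z gives the same grasp; the last joint's range is limited). The gripper opens to 88 mm and grips with 3 to 60 N. Pads are 20 mm wide; open, the fingers measure 115 mm over their backs; the gripper's body (75 mm by 178 mm) begins 61 mm behind the grasp point.
Start: joints at [-0.057, 0.091, 1.231, -0, 1.82, -0.057], TCP at [0.6, -0, 0.231] pointing down, gripper open.
Joint ranges: [-2.87, 2.87], [-0.86, 2.18], [0.17, 2.46], [-1.51, 4.65], [0.06, 2.69], [-2.65, 2.65]. Speed limits (rad/s): [2.57, 2.57, 3.01, 3.14, 3.14, 3.14].

INTERFACE

Orientations are given as a unit quaternion [w, x, y, z].
In Python, from bench import * gives the robot as it stands. Calls block until the motion is done:
- move_to(position, orientation): joint-space move of the TCP to a pose.
- move_l(position, speed=0.15, orientation=None): straight line of the TCP; orientation=None keeps the orientation; speed is the mean speed in m/s.
- movej(angles): joint-space move.
- gripper_open() and close(): open the fingers fully, or close them until they stop; the grip force is fixed at half the most.
- hold(seconds).
- inverse_kinematics(position, orientation): joint angles nearest the present ones, or None.
- state(): the state.
- get_image(name): name is "scene" or "side" or "wrist"; returns a dict with "frame" (420x560x3 uint8, blue, green, red), "depth" (420x560 float32, m along the optical axis (not along the pixel's ray), 0 where there is no reading), "camera_matrix" (3x3 intrinsics, pixels), "k1" (the pictures are not rectified: a ray, as slopes to the right and down, at radius r is drawn at 1 + k1 r^2 times it, then the intrinsics apply), "view" (4x4, takes a point from world to camera coordinates). Camera axes: x right, y up, looking along -z (the intrinsics and any distortion apply to the point x, -y, -z); pixel columns grow to the right and rows downward; lengths in m; the calibration is good to about 2 mm. A picture is of the moment at which its call begins.
A pose or a line that the arm cannot do raises IKError and nothing moves.
- job_done(): hands the job in; it is judged then, once.
The state is a dict: "time": time; "joint_pos": joint angles; "dq": joint speeds; "joint_torque": joint torques, N m; "ee_pos": TCP position; "ee_rot": TCP orientation; "ft_force": force on the tool from outside, world axes, zero at the start; "moment": the same for the moment, N m; "finger_gap": finger opening in m; "finger_force": force on a finger pad.
Only numpy, scipy, OpenCV 4.12 (cv2) and the standard library are available. Lean on these libraries where they do the work, as an engineer would, in place of code of your own. Each camera call takes 0.05 s, during which the arm holds its last target. There are 200 camera calls.

## Working session

There is one attempt and no reset: what is moved stays moved. The work goes in short steps, each a Python script; the robot and the scene stay as the last script left them, time stands still between calls to the robot, and variables do not carry over. Pictures are saved under pics/ and viewed, at most 10 in all, crops included, and the job is handed in when it is done.

```bash
mkdir -p pics; cat > h.py <<'E'
import numpy as np, cv2, pickle
from bench import *
def snap(n,f):
    im=get_image(n); pickle.dump({k:np.array(v) if not isinstance(v,(int,float)) else v for k,v in im.items()},open(f'pics/{f}.pkl','wb')); cv2.imwrite(f'pics/{f}.png',im['frame']); return im
def load(f): return pickle.load(open(f'pics/{f}.pkl','rb'))
def ray(im,u,v):
    K=np.array(im['camera_matrix']);k=float(im['k1'])
    p=cv2.undistortPoints(np.array([[[u,v]]],float),K,np.array([k,0,0,0,0.]))[0,0]
    V=np.linalg.inv(np.array(im['view'])); d=V[:3,:3]@np.array([p[0],-p[1],-1]); return V[:3,3],d
def atz(im,u,v,z):
    o,d=ray(im,u,v); return o+d*(z-o[2])/d[2]
def atd(im,u,v):
    o,d=ray(im,u,v); w=im['depth'][int(v)-1:int(v)+2,int(u)-1:int(u)+2]; return o+d*np.median(w)
def pix(im,P):
    K=np.array(im['camera_matrix']);k=float(im['k1']);V=np.array(im['view'])
    c=V@np.append(P,1); x=np.array([c[0],-c[1]])/-c[2]; x=x*(1+k*(x@x)); return K[:2,:2]@x+K[:2,2]
def quat(yaw): # tool down, tool y axis at angle yaw+90deg.. x axis at yaw
    return [0,np.cos(yaw/2),np.sin(yaw/2),0]
E
python3 - <<'E'
from h import *
a=snap('scene','s0');b=snap('side','d0')
s=state();print(s['ee_rot'],s['time'])
for i in(a,b):print(np.linalg.inv(i['view'])[:3,3].round(3),i['k1'])
for n in 's0','d0':
    cv2.imwrite(f'pics/{n}b.png',cv2.resize(cv2.imread(f'pics/{n}.png'),(800,600),interpolation=cv2.INTER_CUBIC))
E
```

```text
[-6.71454613e-04  7.07100318e-01  7.07112667e-01 -6.05518827e-04] 0.1
[1.314 1.13  0.977] -0.06691617180865914
[-0.012 -0.878  1.02 ] -0.12521118288389943
```

View pics/s0b.png

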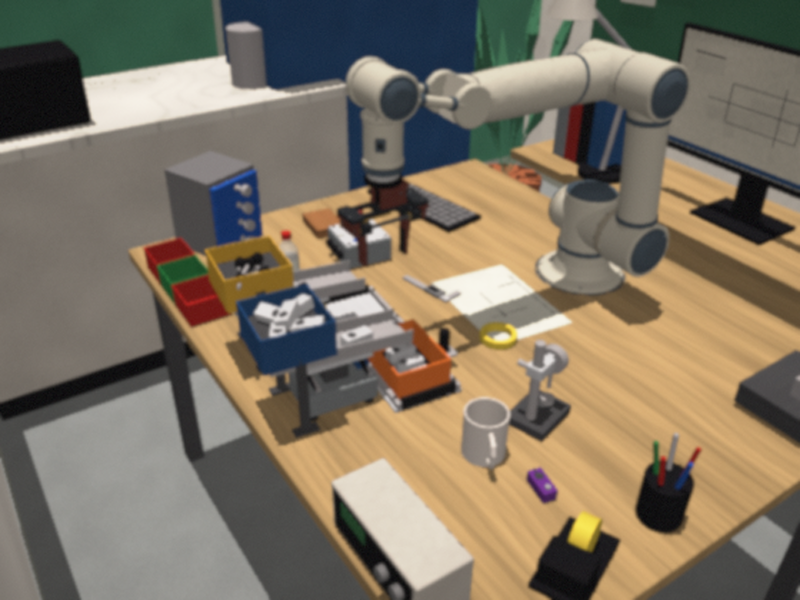

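View pics/d0b.png

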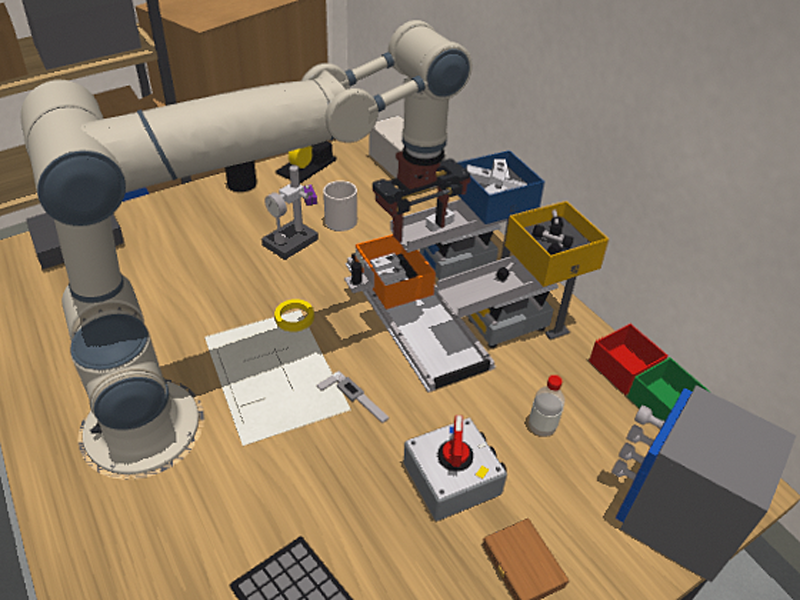

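Scene picture (800x600): blue hopper (285,330), yellow hopper (250,270), orange box (410,365). Side picture (800x600): console (455,470) with the red bar (458,440), rail end (460,375), orange box (395,270), black knob (356,270), yellow spout (475,285), blue spout (425,225). Next I'll take an enlarged crop of each.

```bash
python3 - <<'E'
from h import *
f=load('d0')['frame']
a=f[285:375,275:365]; b=f[145:285,225:365]
cv2.imwrite('pics/c1.png',cv2.resize(a,None,fx=6.5,fy=6.5,interpolation=cv2.INTER_CUBIC))
cv2.imwrite('pics/c2.png',cv2.resize(b,None,fx=4.2,fy=4.2,interpolation=cv2.INTER_CUBIC))
E
```

```text
(no output)
```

View pics/c1.png

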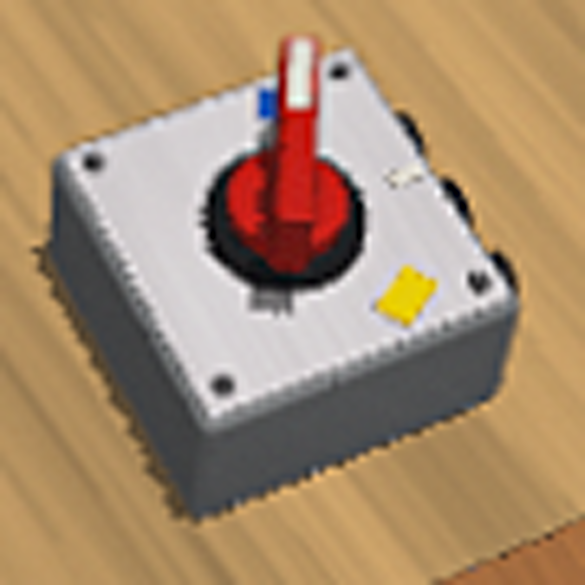

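View pics/c2.png

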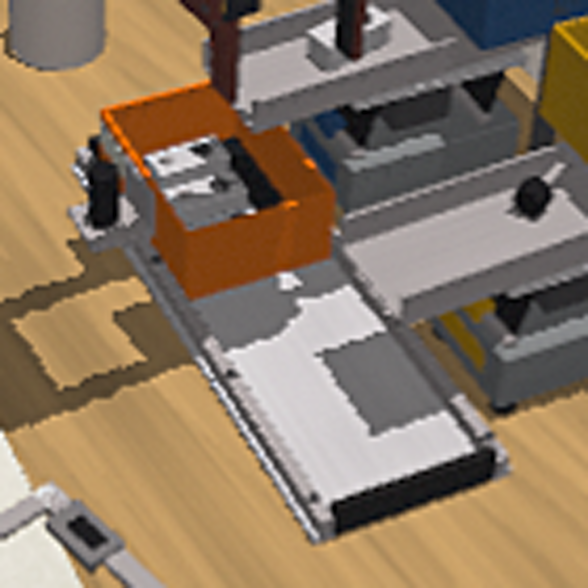

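Crop 1 shows the console. The white pointer end of the bar is at the blue mark, which is at crop (268,103); the white mark is at (405,177) and the yellow at (405,295). Crop 2 shows the box at the far end of the rail under the blue spout, with the knob top at (100,165). The yellow spout lip runs about (340,245) to (400,315).
Look-alikes:
- Purple clamp at scene (540,485): left alone.
- Yellow tape roll and dispenser: not feeders.
- Red bin and red bottle cap at side (555,382): not the switch.
- Gauge-stand column: not the knob.

My choices are the red bar on the console at side (458,440) and the black knob at side (356,270).

```bash
python3 - <<'E'
from h import *
im=load('d0')
c1=lambda x,y:((x+.5)/6.5-.5+275,(y+.5)/6.5-.5+285)
c2=lambda x,y:((x+.5)/4.2-.5+225,(y+.5)/4.2-.5+145)
def P(n,c,x,y,z): 
    u=c(x,y);p=atz(im,*u,z);print(n,p.round(4),'depth',atd(im,*u).round(4));return p
L=[P('pan',c1,*q,.07) for q in((60,160),(350,50),(515,300),(207,425))]
print('centre',np.mean(L,0),[np.linalg.norm(L[i]-L[i-1]).round(4) for i in range(4)])
for n,q in dict(blue=(268,103),white=(405,177),yel=(405,295)).items():
    p=P(n,c1,*q,.0705);d=p-np.mean(L,0);print(np.degrees(np.arctan2(d[1],d[0])),np.hypot(*d[:2]))
P('barfar',c1,300,38,.131);P('barnear',c1,294,220,.131)
a=P('railL',c2,320,540,0);b=P('railR',c2,508,470,0);print(np.linalg.norm(a-b))
P('fenceL far',c2,130,255,.022);P('fenceL near',c2,312,505,.03)
P('fR near',c2,490,440,.03);P('fR',c2,380,300,.03)
P('knob',c2,100,165,.084)
for n,q in dict(bl=(105,110),near=(168,210),right=(332,190),tr=(265,95)).items():P('box'+n,c2,*q,.073)
for q in((342,240),(400,310),(370,275),(400,250)):P('lip',c2,*q,.114)
E
```

```text
pan [ 0.378  -0.3175  0.07  ] depth [ 0.3806 -0.3138  0.0637]
pan [ 0.5008 -0.3309  0.07  ] depth [ 0.5018 -0.3298  0.0682]
pan [ 0.4858 -0.4531  0.07  ] depth [ 0.4871 -0.452   0.0674]
pan [ 0.3624 -0.4383  0.07  ] depth [ 0.3641 -0.4362  0.0656]
centre [ 0.43171747 -0.3849454   0.07      ] [np.float64(0.1217), np.float64(0.1235), np.float64(0.1231), np.float64(0.1243)]
blue [ 0.4591 -0.3357  0.0705] depth [ 0.4591 -0.3357  0.0706]
60.94229403557028 0.056363287973904254
white [ 0.4834 -0.3896  0.0705] depth [ 0.4845 -0.3886  0.0685]
-5.1339562012151765 0.051928288357528524
yel [ 0.4528 -0.4311  0.0705] depth [ 0.4529 -0.4309  0.0702]
-65.45012692294965 0.050694249464731805
barfar [ 0.4555 -0.3524  0.131 ] depth [ 0.4556 -0.3523  0.1308]
barnear [ 0.4085 -0.4155  0.131 ] depth [ 0.4098 -0.4141  0.1282]
railL [ 0.5114 -0.1977  0.    ] depth [ 0.5088 -0.2012  0.0052]
railR [ 0.6566 -0.2116  0.    ] depth [ 0.6511 -0.2171  0.0084]
0.14583088913616904
fenceL far [0.5299 0.0866 0.022 ] depth [0.5402 0.1051 0.0029]
fenceL near [ 0.5079 -0.1905  0.03  ] depth [ 0.5145 -0.1817  0.0173]
fR near [ 0.643  -0.2034  0.03  ] depth [ 0.6485 -0.1977  0.0216]
fR [ 0.6573 -0.0531  0.03  ] depth [ 0.6614 -0.0481  0.0239]
knob [0.5258 0.123  0.084 ] depth [0.529  0.1289 0.0784]
boxbl [0.5674 0.1906 0.073 ] depth [ 0.613   0.2748 -0.0017]
boxnear [0.5498 0.0657 0.073 ] depth [0.5508 0.0674 0.0713]
boxright [0.665  0.0251 0.073 ] depth [0.667  0.0278 0.0703]
boxtr [0.6836 0.1455 0.073 ] depth [0.651  0.0975 0.1175]
lip [ 0.6122 -0.0612  0.114 ] depth [ 0.6063 -0.0689  0.1226]
lip [ 0.6065 -0.1376  0.114 ] depth [ 0.605  -0.1394  0.1162]
lip [ 0.6087 -0.0997  0.114 ] depth [ 0.6058 -0.1034  0.1182]
lip [ 0.6407 -0.0893  0.114 ] depth [ 0.6362 -0.0947  0.1202]
```

```bash
python3 - <<'E'
from h import *
C=np.array([.432,-.3845]);D=np.radians
for y in(53.5,-6.5,-66.5,53.5-180,-6.5-180,-66.5-180):
    q=inverse_kinematics([*C,.107],quat(D(y)));print(y,None if q is None else np.round(q,2))
move_to([*C,.22],quat(D(53.5)))
s=state();print(s['time'],np.round(s['joint_pos'],2))
snap('side','d1')
snap('wrist','w1')
E
```

```text
53.5 [-0.79  0.04  1.5  -0.    1.6  -0.15]
-6.5 [-0.79  0.04  1.5  -0.    1.6   0.9 ]
-66.5 [-0.79  0.04  1.5  -0.    1.6   1.95]
-126.5 None
-186.5 [-0.79  0.04  1.5  -0.    1.6  -2.24]
-246.5 [-0.79  0.04  1.5  -0.    1.6  -1.2 ]
1.65 [-0.78  0.03  1.31  0.    1.8  -0.15]
```

View pics/w1.png

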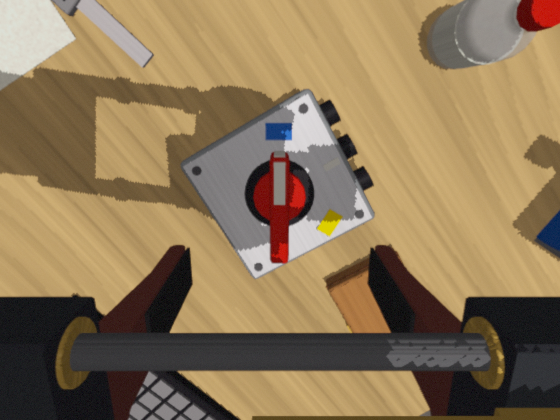

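The wrist picture shows the bar vertical from (280,153) to (280,262), aligned with the tool and midway between the fingers, pointer end towards blue. I'll grip and turn it.

```bash
cat > sw.py <<'E'
from h import *
D=np.radians
def turn(C,a,b,n=6,z=.107):
    for y in np.linspace(a,b,n+1)[1:]:
        move_to([*C,z],quat(D(y)))
        s=state();print(round(y,1),round(s['time'],2),np.round(s['ft_force'],1),np.round(s['moment'],2),round(s['finger_gap'],4))
E
python3 - <<'E'
from sw import *
im=load('w1');e=[atz(im,280,153,.131),atz(im,280,262,.131)];C=np.mean(e,0)[:2];d=e[0]-e[1]
print(C,np.degrees(np.arctan2(d[1],d[0])),np.linalg.norm(d))
C=np.array([.432,-.3845])
move_l([*C,.107],.1); close();s=state();print(s['time'],s['finger_gap'],s['ft_force'],s['moment'])
turn(C,53.5,-6.5)
hold(.3);gripper_open();move_l([*C,.25],.2);snap('side','d2');print(state()['time'])
E
```

```text
[ 0.4352353 -0.3801123] 53.64600211668601 0.08053871184050052
4.1583 0.013905942747945318 [-0.90432996  0.52589953  0.38620606] [ 0.19451336  0.2982606  -0.05668596]
43.5 4.45 [-3.2  3.6  3.7] [0.59 0.86 0.13] 0.0139
33.5 4.74 [-5.8  4.7  3.2] [0.78 1.07 0.05] 0.0134
23.5 5.03 [-5.5  6.5  4.9] [ 1.02  1.29 -0.03] 0.0136
13.5 5.33 [-7.5  7.5  5.5] [ 1.25  1.35 -0.06] 0.0136
3.5 5.62 [-7.4 10.1  5.7] [ 1.52  1.47 -0.08] 0.0139
-6.5 5.91 [-7.4 10.8  5.8] [ 1.73  1.48 -0.11] 0.0141
8.3333
```

```bash
python3 - <<'E'
from h import *
f=load('d2')['frame']
cv2.imwrite('pics/c3.png',cv2.resize(f[125:375,225:425],None,fx=2.4,fy=2.4,interpolation=cv2.INTER_CUBIC))
im=load('d2');v,u=np.mgrid[0:420,0:560];dp=im['depth']
K=im['camera_matrix'];pts=cv2.undistortPoints(np.stack([u,v],-1).reshape(-1,1,2).astype(float),K,np.array([im['k1'],0,0,0,0.]))[:,0]
V=np.linalg.inv(im['view']);d=dp.ravel()
X=(V[:3,:3]@np.stack([pts[:,0],-pts[:,1],-np.ones(len(d))])*d).T+V[:3,3];X=X[d>0]
def top(xl,yl,zl):
    m=np.all([(X[:,i]>l[0])&(X[:,i]<l[1]) for i,l in enumerate((xl,yl,zl))],0);return X[m]
# fence tops: histogram of z, fit lines
for n,xl in dict(L=(.49,.55),R=(.63,.70)).items():
    Q=top(xl,(-.2,.0),(.018,.035));Q=Q[Q[:,1]<.0]
    print(n,len(Q),Q[:,2].mean() if len(Q) else 0)
    if len(Q)>9:
        p=np.polyfit(Q[:,1],Q[:,0],1);print(p,np.degrees(np.arctan(p[0])),np.std(Q[:,0]-np.polyval(p,Q[:,1])))
# box rim
Q=top((.5,.75),(.0,.3),(.0715,.0755))
if len(Q)>20: print('rim',len(Q),cv2.minAreaRect(Q[:,:2].astype(np.float32)))
Q=top((.56,.72),(-.2,.0),(.105,.16));print('yspout',len(Q),Q.min(0),Q.max(0))
np.save('X.npy',X)
E
```

```text
L 209 0.022089136013051944
[0.09141722 0.53401556] 5.223302599507086 0.005291404727748326
R 38 0.023809155792369956
[1.77141311 0.98770225] 60.554357143327934 0.013682317028590716
rim 106 ((0.6234250068664551, 0.08893628418445587), (0.18206709623336792, 0.15890933573246002), 28.88984489440918)
yspout 115 [ 0.60285317 -0.16765202  0.1077891 ] [ 0.71986597 -0.06821239  0.15046216]
```

View pics/c3.png

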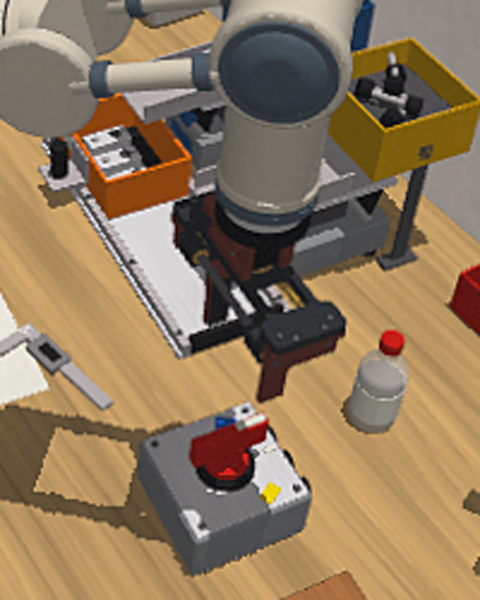

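The side crop shows the switch bar now pointing towards the white mark, the box still under blue, and the knob at (58,155). I'll get the bar angle numerically, then look from above the rail with the wrist camera.

```bash
python3 - <<'E'
from h import *
im=load('d2');c=lambda x,y:((x+.5)/2.4-.5+225,(y+.5)/2.4-.5+125)
a=atz(im,*c(265,415),.131);b=atz(im,*c(195,440),.131);d=a-b;print('bar',np.degrees(np.arctan2(d[1],d[0])),(a+b)/2,np.linalg.norm(d))
i0=load('d0');print('stand',atz(i0,290*.7,240*.7,.02),'mug',atz(i0,340*.7,190*.7,.095))
D=np.radians
print(inverse_kinematics([.527,.124,.049],quat(D(84.8))),inverse_kinematics([.507,-.096,.049],quat(D(84.8))))
move_to([.53,-.03,.31],quat(D(84.8)))
im=snap('wrist','w2');print(state()['time'],np.linalg.inv(im['view'])[:3,3])
cv2.imwrite('pics/w2b.png',cv2.resize(im['frame'],(800,600),interpolation=cv2.INTER_CUBIC))
E
```

```text
bar -7.839747509313751 [ 0.43491864 -0.38147725  0.131     ] 0.07507189530464739
stand [0.46971236 0.34347427 0.02      ] mug [0.62256997 0.37210842 0.095     ]
[ 1.68248205e-01 -2.44971387e-02  1.67187358e+00 -4.44089210e-16
  1.49421621e+00  2.59005326e-01] [-2.53071793e-01 -9.39340201e-02  1.73852532e+00 -4.44089210e-16
  1.49700135e+00 -1.62314672e-01]
9.775 [0.53704381 0.04787252 0.46346905]
```

View pics/w2b.png

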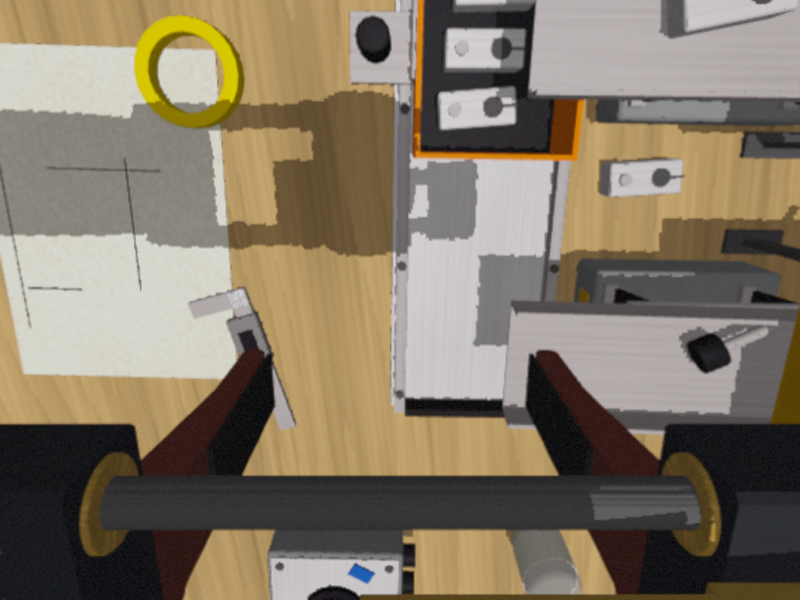

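The view from above shows the knob at (373,38), the box's near rim at y≈155 and the yellow trough's end from (512,303) to (505,427). With this yaw the fingers close across the rail, so I'll grip the knob at yaw −5.2° instead. Next I'll measure the spout, rail and knob from the depth image.

```bash
cat > cl.py <<'E'
from h import *
def cloud(f):
    im=load(f);v,u=np.mgrid[0:420,0:560]
    p=cv2.undistortPoints(np.stack([u,v],-1).reshape(-1,1,2).astype(float),im['camera_matrix'],np.array([im['k1'],0,0,0,0.]))[:,0]
    V=np.linalg.inv(im['view']);d=im['depth'].ravel()
    return ((V[:3,:3]@np.stack([p[:,0],-p[:,1],-np.ones(len(d))])*d).T+V[:3,3])[d>0]
E
python3 - <<'E'
from cl import *
im=load('w2');c=lambda x,y:((x+.5)*.7-.5,(y+.5)*.7-.5)
for n,q in dict(wfar=(516,306),wnear=(509,423),f1=(525,330),f2=(520,400),knob=(373,38),rimL=(430,155),rimR=(570,157),rL=(400,405),rR=(550,270),fl1=(403,110),fl2=(400,395)).items(): print(n,atd(im,*c(*q)).round(4))
X=cloud('w2')
sel=lambda xl,yl,zl:X[np.all([(X[:,i]>l[0])&(X[:,i]<l[1]) for i,l in enumerate((xl,yl,zl))],0)]
Q=sel((.5,.55),(-.19,.05),(.019,.027));p=np.polyfit(Q[:,1],Q[:,0],1);print('fence',len(Q),p,np.degrees(np.arctan(p[0])),Q[:,0].std())
t=np.arctan(p[0]);R=lambda P:np.c_[P[:,0]*np.cos(t)-P[:,1]*np.sin(t),P[:,0]*np.sin(t)+P[:,1]*np.cos(t),P[:,2]]
Q=R(sel((.6,.66),(-.25,-.02),(.10,.17)));print('yspout railframe',len(Q),Q.min(0),Q.max(0),np.percentile(Q[:,1],[1,99]),'z',np.percentile(Q[:,2],[5,50,95]))
Q=R(sel((.59,.68),(0.03,.14),(.10,.17)));print('bspout',len(Q),Q.min(0))
Q=R(sel((.5,.56),(.08,.16),(.078,.09)));print('knob',len(Q),Q.mean(0),Q.min(0),Q.max(0))
Q=R(sel((.54,.7),(0.02,.14),(.068,.077)));print('rim',len(Q),Q.min(0),Q.max(0))
print('t',t)
E
```

```text
wfar [ 0.6064 -0.0659  0.1284]
wnear [ 0.5968 -0.1495  0.139 ]
f1 [ 0.6143 -0.0879  0.1188]
f2 [ 0.6094 -0.1433  0.1186]
knob [0.5253 0.1167 0.0842]
rimL [0.5582 0.0376 0.0738]
rimR [0.6608 0.0266 0.0722]
rL [ 0.515  -0.1915  0.0223]
rR [ 0.6591 -0.0712  0.0228]
fl1 [0.5419 0.0731 0.025 ]
fl2 [ 0.5161 -0.1797  0.0245]
fence 1450 [0.10955201 0.53494293] 6.251936410910629 0.008111824037166012
yspout railframe 3169 [ 0.60757555 -0.08551642  0.11446292] [0.67118717 0.0013674  0.14707258] [-0.08344911  0.00082682] z [0.11745291 0.11978137 0.14379718]
bspout 4791 [0.60677701 0.13425188 0.11367992]
knob 547 [0.50890606 0.17519703 0.08362987] [0.49780207 0.16337687 0.07870411] [0.52002112 0.18812856 0.08672804]
rim 1189 [0.53598531 0.09551295 0.06800882] [0.65860721 0.19955685 0.07569668]
t 0.1091168749957076
```

```bash
python3 - <<'E'
from h import *
q=quat(-.1065);K=np.array([.5253,.1191]);d=np.array([np.sin(.1065),np.cos(.1065)])
move_to([*K,.2],q);move_l([*K,.052],.1);close();s=state();print(s['time'],s['finger_gap'],s['ft_force'],s['ee_pos'])
T=K-.218*d
for f in(.25,.5,.75,1):
    move_l([*(K+f*(T-K)),.052],.08);s=state();print(s['time'],np.round(s['ft_force'],1),round(s['finger_gap'],4),s['ee_pos'].round(4) if hasattr(s['ee_pos'],'round') else s['ee_pos'])
hold(.3);gripper_open();move_l([*T,.2],.2)
move_to([.53,-.09,.31],quat(np.radians(84)));snap('wrist','w3');print(state()['time'])
from cl import *
t=.1065;X=cloud('w3')
sel=lambda xl,yl,zl:X[np.all([(X[:,i]>l[0])&(X[:,i]<l[1]) for i,l in enumerate((xl,yl,zl))],0)]
R=lambda P:np.c_[P[:,0]*np.cos(t)-P[:,1]*np.sin(t),P[:,0]*np.sin(t)+P[:,1]*np.cos(t),P[:,2]]
for n,a in dict(ys=((.6,.66),(-.25,-.02),(.11,.17)),knob=((.47,.54),(-.16,-.04),(.078,.09)),rim=((.53,.6),(-.25,.05),(.069,.077))).items():
    Q=R(sel(*a));print(n,len(Q),Q.min(0),Q.max(0),(Q.min(0)+Q.max(0))[1]/2)
E
```

```text
14.0417 0.023712907414269697 [ 0.41654067 -0.68482105 -0.82991779] [0.52528102 0.1190658  0.05195786]
14.875 [-0.7 -2.  -0.3] 0.0234 [0.5194 0.064  0.052 ]
15.7083 [-0.1 -2.9 -0.2] 0.0235 [0.5136 0.0099 0.052 ]
16.5417 [ 0.2 -2.4 -0.6] 0.0232 [ 0.5078 -0.0443  0.052 ]
17.375 [-0.7 -2.4 -1. ] 0.0238 [ 0.502  -0.0984  0.052 ]
21.0833
ys 5764 [ 0.60743914 -0.08748256  0.11451663] [ 0.67292129 -0.00091554  0.1476095 ] -0.04419905218484615
knob 364 [ 0.49819522 -0.05497227  0.07803583] [ 0.52101894 -0.03176535  0.08609259] -0.043368807954191624
rim 869 [ 0.53739261 -0.1246354   0.06905285] [0.61633347 0.03595495 0.07568585] -0.044340222133404675
```

View pics/w3.png

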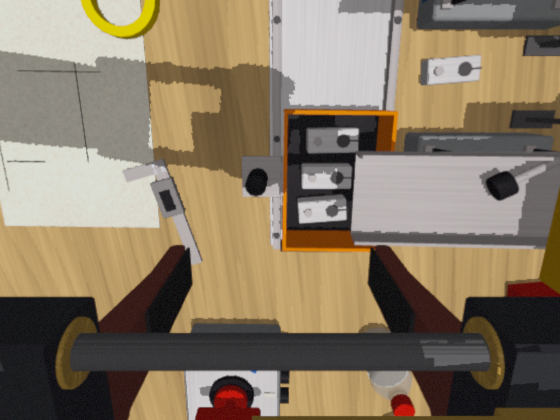

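The box at (340,180) sits square under the yellow trough, centred within about 1 mm, with all three clamps inside. Now I'll turn the switch to yellow.

```bash
python3 - <<'E'
from sw import *
C=np.array([.4335,-.3825])
move_to([*C,.22],quat(D(-6.5)));move_l([*C,.107],.1);close();s=state();print(s['time'],s['finger_gap'],np.round(s['ft_force'],1))
turn(C,-6.5,-66.5)
hold(.3);gripper_open();move_l([*C,.25],.2)
move_to([.5,-.2,.33],quat(D(-96)));hold(.5)
im=snap('side','d4');print(state()['time'])
cv2.imwrite('pics/d4b.png',cv2.resize(im['frame'][125:375,225:425],None,fx=2.4,fy=2.4,interpolation=cv2.INTER_CUBIC))
E
```

```text
24.7083 0.014019947319219208 [0.5 0.5 0.4]
-16.5 25.0 [-0.1  1.7  0.2] [0.37 0.22 0.01] 0.014
-26.5 25.29 [0.  2.  1.1] [ 0.4   0.17 -0.02] 0.0142
-36.5 25.58 [-0.5  1.7  0.9] [0.32 0.21 0.01] 0.0141
-46.5 25.88 [-0.6  2.   0.4] [ 0.32  0.27 -0.01] 0.0134
-56.5 26.17 [-0.7  1.   0.3] [ 0.3   0.34 -0.18] 0.0137
-66.5 26.46 [-0.   2.8  2. ] [ 0.35  0.44 -0.14] 0.0136Traceback (most recent call last):
  File "<stdin>", line 6, in <module>
bench.IKError: the arm cannot take that pose within its joint ranges
```

```bash
python3 - <<'E'
from sw import *
im=snap('wrist','w4');print(state()['time'])
move_to([.42,-.1,.33],quat(D(-20)));hold(.3)
im=snap('side','d4')
cv2.imwrite('pics/d4b.png',cv2.resize(im['frame'][125:375,225:425],None,fx=2.4,fy=2.4,interpolation=cv2.INTER_CUBIC))
E
```

```text
28.875
```

View pics/d4b.png

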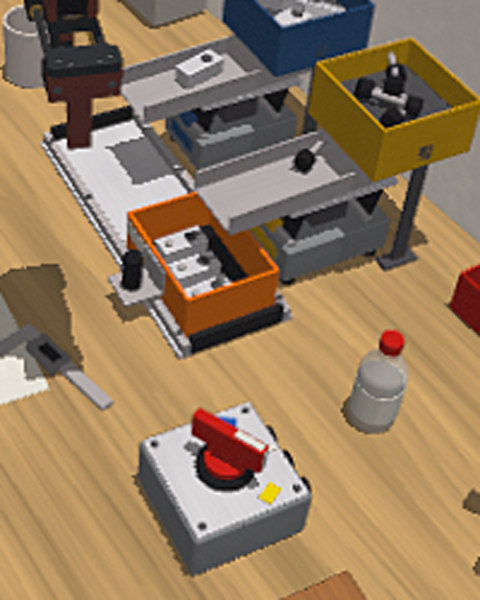

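The side crop shows the bar from (197,412) to (266,446), with its pointer towards the yellow mark at (270,493). The box is seated under the yellow spout with its clamps. I'll check the bar angle before handing in.

```bash
python3 - <<'E'
from sw import *
im=load('d4');c=lambda x,y:((x+.5)/2.4-.5+225,(y+.5)/2.4-.5+125)
a=atz(im,*c(266,446),.131);b=atz(im,*c(200,409),.131);d=a-b;print(np.degrees(np.arctan2(d[1],d[0])),np.linalg.norm(d),(a+b)/2)
from cl import *
X=cloud('w4');Q=X[(X[:,2]>.122)&(X[:,2]<.14)&(np.hypot(X[:,0]-.434,X[:,1]+.382)<.06)]
v=cv2.fitLine(Q[:,:2].astype(np.float32),cv2.DIST_HUBER,0,.01,.01).ravel();print(len(Q),np.degrees(np.arctan(v[1]/v[0])),v[2:])
E
```

```text
-66.77296643657886 0.07376118416114649 [ 0.43679696 -0.3824653   0.131     ]
1716 -66.96326 [ 0.4343073  -0.38434762]
```

The bar is at −66.9°, which is the yellow end stop.

```bash
python3 -c "
from bench import *
print(job_done())"
```

```text
the job is handed in; nothing more can be done
None
```

The job is handed in (no verdict was returned): the switch went to off and stayed there while the box was slid under the yellow spout (centred within about 1 mm, all three clamps inside), and was then turned to the yellow stop.

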